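# Wind and start the soak timer by the sink

## Task

The mugs are left to soak: wind the timer's orange key clockwise, a part turn at a time, until the black hand points at the red marker, and let go of the key; then slide the green start tab fully across to the left as seen from the robot. The key and tab are plastic, so be gentle: grip with no more than 40 N and do not force or lean on the timer, and leave everything else on the counter where it stands.

Things in the scene. Friction and masses are not known exactly. Their poses are not given: they have to be found in the camera images.
- timer: wind-up soak timer fixed to the counter: pale blue box 180 mm (its x) by 190 mm (its y), flat top 70 mm above the counter. Origin under its centre; at yaw 0 its front (-x) faces the robot. The flat dial (radius 57 mm), hand, red marker and key share one vertical axis at local x = +30 mm, y = 0; the start track runs along local x = -60 mm, y from -22 to +22 mm
- key (a joint): how far the key is wound, rad: grows as the key turns clockwise seen from above, 0 to 7, needs about 0.2 N m. It is sprung, and a brake holds it wherever it is let go. At 0 the key's wings lie along the timer's x axis
- key_grip (a point): middle of the orange butterfly key's wings, on the dial's axis, 115 mm above the counter. The wings are a flat upright blade 58 mm long (this frame's x), 10 mm thick (this frame's y) and 30 mm high, from 100 to 130 mm above the counter, on a 14 mm steel shaft
- pointer (a joint): angle of the black dial hand, rad, clockwise seen from above from the timer's +x axis. It is geared to the key: always half the key's angle
- pointer_tip (a point): outer end of the black hand, 55 mm from the dial's axis, 7 mm wide; the frame's x points outwards along the hand
- marker_ring (a joint): angle of the red marker, rad, measured like the hand's; it stays where it is set
- marker_tip (a point): middle of the red marker on the dial's edge, 69 mm from the axis, 22 mm long radially and 12 mm wide; the frame's x points outwards
- start (a joint): position of the start tab, m: 0 is off, at the right end of its track seen from the robot; 0.045 is fully on, at the left end. It slides along the timer's +y axis, needs about 2 N and stays where it is left
- start_tab (a point): centre of the top of the green start tab, a block 24 mm (timer's x) by 12 mm (timer's y, its sliding direction) by 26 mm high; its top is 98 mm above the counter
- mug_white: white mug, 80 mm across, 95 mm high, origin under its centre; bystander
- mug_navy: blue mug, 80 mm across, 95 mm high, origin under its centre; bystander
- soap: yellow soap bottle, 64 mm across, 170 mm high, origin under its centre; bystander
- bowl: white bowl, 130 mm across, 55 mm high, origin under its centre; bystander
- brush: dish brush with a wooden handle, lying down, 200 mm long along its x; bystander
- spoon: spoon with a wooden handle, lying down, 190 mm long along its x; bystander
- jar: amber glass jar, 80 mm across, 110 mm high, origin under its centre; bystander

How it is judged:
On the way, in this order (a step that is already met when the one before it is completed fails the run):
1. the hand points at the red marker and the key has been let go (angle between the x axis of pointer_tip and the x axis of marker_tip, either way round below 0.14 rad and value of joint key above 2 rad and contact force between the fingers and timer below 0.1 N and velocity of joint key between -0.05 and 0.05 rad/s), for 0.2 s.
2. the start tab is slid fully across to on (value of joint start above 0.039 m), for 0.2 s.
At the end, for the whole second after the job is handed in: the black hand points at the red marker within 0.14 rad (8 degrees), at rest, and the start tab stands at 39 mm or more of its 45 mm travel (angle between the x axis of pointer_tip and the x axis of marker_tip, either way round below 0.14 rad and value of joint key above 2 rad and value of joint start above 0.039 m and velocity of joint key between -0.05 and 0.05 rad/s); the robot touches nothing.
It fails at once if the gripper squeezes or forces the timer, its key or its tab with more than 110 N, summed over both fingers (contact force between the fingers and timer above 110 N).
It fails at once if a bystander is moved more than 30 mm or tipped over (distance of any of mug_white, mug_navy, soap, bowl, brush, spoon, jar from where it was at the start of the episode above 0.03 m or angle between any of mug_white, mug_navy, soap, bowl, jar's own z axis and vertical above 0.5 rad).
It also fails if it takes over 67 s, if anything falls off the work surface, if the arm or the gripper's body presses on something with over 40 N, if the wrist force passes 120 N, or if a joint passes its speed limit or range.

## Robot

A 6-joint arm with a two-finger parallel gripper is mounted at the origin on the work surface. World frame = base frame: x ahead of the robot, y to its left, z up, the work surface at z = 0. Lengths are in m, angles in rad, forces in N, time in s.
With the tool pointing down it reaches from about 0.35 to 0.975 m from the base axis. Payload 4.9 kg.
Tool frame: the origin (TCP) lies at the very end of the fingers, on their centre line; the grasp point (between the pads) lies 19 mm behind it; z points along the fingers, y is the line along which they close (so a half turn about z gives the same grasp; the last joint's range is limited). The gripper opens to 85 mm and grips with 20 to 120 N. Pads are 22 mm wide; open, the fingers measure 114 mm over their backs; the gripper's body (76 mm by 85 mm) begins 54 mm behind the grasp point. The pads swing forward as they close: fully open they stand 13 mm farther back than shut.
Start: joints at [-1.248, 0.053, 1.613, -0, 1.476, -0.119], TCP at [0.267, -0.565, 0.208] pointing down, gripper open.
Joint ranges: [-3.01, 3.01], [-1.01, 2.22], [0.06, 2.58], [-1.02, 4.17], [0.09, 2.62], [-3.14, 3.14]. Speed limits (rad/s): [2.57, 2.57, 3.14, 3.14, 3.14, 3.14].

## Interface

Orientations are given as a unit quaternion [w, x, y, z].
In Python, from plant import manip gives the robot as it stands.
- The arm moves only by the shell command python3 -m pendant 'ROWS'. ROWS is JSON, a list of rows, each a list of 3 entries, a list of its own where there are three numbers: the opening, from 0 (shut) to 1 (fully open), then the shift along the tool's x, y, z in units of 12 cm (1.0 is 12 cm), then the turn about the tool's z in units of pi rad (1.0 is pi rad). In form: [[gripper, [dx, dy, dz], roll], ...]. A call has 1 to 10 rows; each row is the pose to reach, as a shift and turn from the pose commanded when the call began, along the tool's axes at that moment, turning the shorter way round; what a row does not reach only later rows make up. A row lasts 1/10 s, in which the tool goes at most 50 mm and 8.59 degrees, less where a joint would pass 70% of its speed; a pose out of reach is approached as far as the arm can. A call with a number of a shift or a turn outside -1 to 1 is refused whole. A call with a gripper value outside its range is refused whole. The fingers move at their own pace and stop on an object; the grip force is fixed at half the most. Time passes only in rows, so rows that repeat a pose let the fingers close. It gives the time, the measured TCP pose, the force, the opening and the grip force at its end, in the units of the state.
- manip.state(): the state, without advancing time (a new reading comes with each control period).
- manip.grab_frame(name): name is "scene" or "side" or "wrist"; returns a dict with "img" (384x512x3 uint8, red, green, blue), "fx", "fy", "cx", "cy" (pixels), "eye" and "rotation" of the camera in the world; the wrist camera has in their place "tool_from_camera" (4x4, takes a point from camera to tool coordinates, whose origin is the TCP and whose axes are the flange's). Camera axes: x right, y down, z forward; pixel columns grow to the right and rows downward; lengths in m; the calibration is good to about 2 mm. A picture is of the moment at which its call begins: read the wrist's pose just before it. There is no depth.
- manip.job_done(): hands the job in; it is judged then, once.
The state is a dict: "time": time; "joint_pos": joint angles; "joint_vel": joint speeds; "joint_efforts": joint torques, N m; "tool_pos": TCP position; "tool_rot": TCP orientation; "contact_force": force on the tool from outside, world axes, zero at the start; "ft_torque": the same for the moment, N m; "gripper_width": opening from 0.0 (shut) to 1.0 (fully open); "grasp_force": force on a finger pad.
Only numpy, scipy, OpenCV 4.12 (cv2) and the standard library are available. Lean on these libraries where they do the work, as an engineer would, in place of code of your own. Each camera call takes 0.05 s, during which the arm holds its last target. There are 200 camera calls.

## Working session

There is one attempt and no reset: what is moved stays moved. The work goes in short steps, Python scripts to look and compute and a shell command to move; the robot and the scene stay as the last step left them, time stands still between calls to the robot, and variables do not carry over. Pictures are saved under pics/ and viewed, at most 10 in all, crops included, and the job is handed in when it is done.

```bash
mkdir -p pics; python3 - <<'E'
from plant import manip
import cv2,numpy as np
s=manip.state();print({k:np.round(v,3).tolist() for k,v in s.items()})
for n in("scene","side"):
    f=manip.grab_frame(n);cv2.imwrite(f"pics/{n}0.png",f["img"][:,:,::-1]);print(n,f["fx"],f["cx"],f["cy"],np.round(f["eye"],3),np.round(f["rotation"],3).tolist())
a=[cv2.imread(f"pics/{n}0.png") for n in("scene","side")]
cv2.imwrite("pics/both.png",cv2.resize(np.vstack(a),(400,600)))
E
```

```text
{'time': 0.0, 'joint_pos': [-1.248, 0.053, 1.614, -0.0, 1.476, -0.119], 'joint_vel': [-0.001, 0.001, 0.0, -0.0, -0.0, 0.001], 'joint_efforts': [-0.001, -39.368, -37.018, -0.0, 0.007, -0.0], 'tool_pos': [0.267, -0.564, 0.207], 'tool_rot': [-0.001, 0.976, 0.219, -0.0], 'contact_force': [0.213, -0.821, -0.763], 'ft_torque': [0.045, 0.001, -0.026], 'grasp_force': 0.0, 'gripper_width': 1.001}
scene 470.08094024946917 251.30379867477987 198.28472608186033 [ 1.496 -0.784  0.971] [-0.411, 0.808, 0.378, -0.188]
side 397.06868174226275 254.79296747662275 196.59419694712471 [0.334 0.681 0.978] [0.067, -0.181, 0.923, -0.333]
```

View pics/scene0.png

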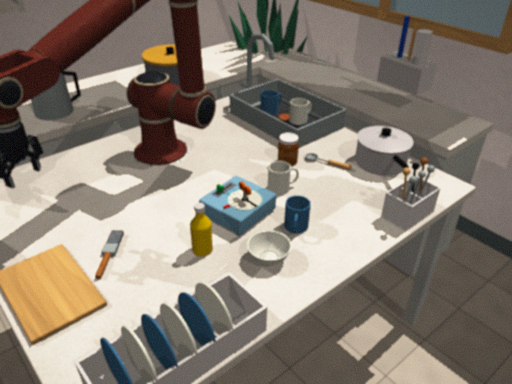

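View pics/side0.png

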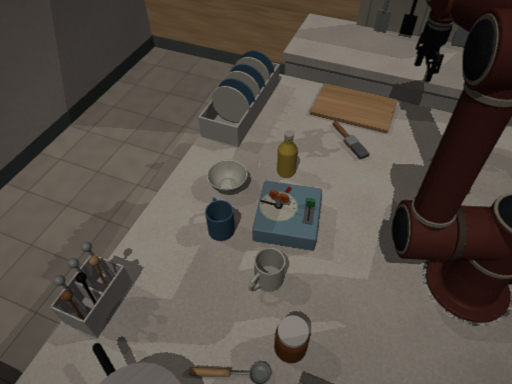

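The scene view shows the timer at about (238,203), with the white mug, blue mug, soap and bowl around it. In the side view it is at about (288,213), with the green tab near (310,204). I'll measure by colour next.

```bash
cat > h.py <<'E'
from plant import manip
import cv2,numpy as np
from scipy.spatial.transform import Rotation as R
def cam(n):
    if n=="wrist":
        s=manip.state();f=manip.grab_frame(n);T=np.array(f["tool_from_camera"])
        Rt=R.from_quat(s["tool_rot"],scalar_first=True).as_matrix()
        return f,Rt@T[:3,:3],Rt@T[:3,3]+np.array(s["tool_pos"])
    f=manip.grab_frame(n);return f,R.from_quat(f["rotation"],scalar_first=True).as_matrix(),np.array(f["eye"])
def ray(c,px,z):
    f,M,e=c;d=M@np.array([(px[0]-f["cx"])/f["fx"],(px[1]-f["cy"])/f["fy"],1]);return e+d*(z-e[2])/d[2]
def proj(c,p):
    f,M,e=c;q=M.T@(np.array(p)-e);return np.array([f["cx"]+f["fx"]*q[0]/q[2],f["cy"]+f["fy"]*q[1]/q[2]])
HS={"orange":((7,140,90),(16,255,255)),"red":((172,140,60),(5,255,255)),"green":((45,90,30),(85,255,255)),"blue":((92,60,60),(108,200,255))}
def blobs(img,col,roi,amin=4):
    h=cv2.cvtColor(img,cv2.COLOR_RGB2HSV);lo,hi=HS[col]
    if lo[0]>hi[0]: m=cv2.inRange(h,lo,(180,)+hi[1:])|cv2.inRange(h,(0,)+lo[1:],hi)
    else: m=cv2.inRange(h,lo,hi)
    k=np.zeros_like(m);x0,y0,x1,y1=roi;k[y0:y1,x0:x1]=m[y0:y1,x0:x1]
    n,l,st,ce=cv2.connectedComponentsWithStats(k)
    return sorted([(int(st[i,4]),ce[i],l==i) for i in range(1,n) if st[i,4]>=amin],key=lambda b:-b[0])
E
python3 - <<'E'
from h import *
Z={"orange":.115,"red":.072,"green":.09,"blue":.07}
ims=[]
for n,roi in(("scene",(190,165,285,240)),("side",(240,170,335,255))):
    c=cam(n);ims.append(cv2.resize(c[0]["img"][roi[1]:roi[3],roi[0]:roi[2],::-1],None,fx=6,fy=6)[:450,:570])
    for k in Z:
        for a,p,_ in blobs(c[0]["img"],k,roi)[:3]:print(n,k,a,p.round(1),ray(c,p,Z[k]).round(3))
for i,im in enumerate(ims):cv2.imwrite(f"pics/crop{i}.png",im)
E
```

```text
scene orange 46 [245.3 187.2] [ 0.55  -0.003  0.115]
scene red 10 [226.2 206. ] [ 0.544 -0.077  0.072]
scene green 46 [219.6 188.4] [ 0.474 -0.049  0.09 ]
scene blue 1763 [237.4 208.2] [ 0.573 -0.055  0.07 ]
side orange 38 [278.9 193.4] [ 0.549 -0.018  0.115]
side red 17 [288.  189.1] [ 0.54  -0.079  0.072]
side green 65 [310.2 202.1] [ 0.461 -0.042  0.09 ]
side blue 2039 [289.1 218.8] [0.501 0.023 0.07 ]
```

View pics/crop0.png

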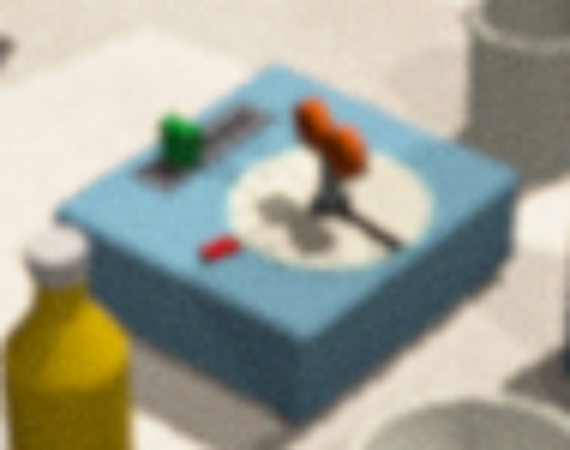

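View pics/crop1.png

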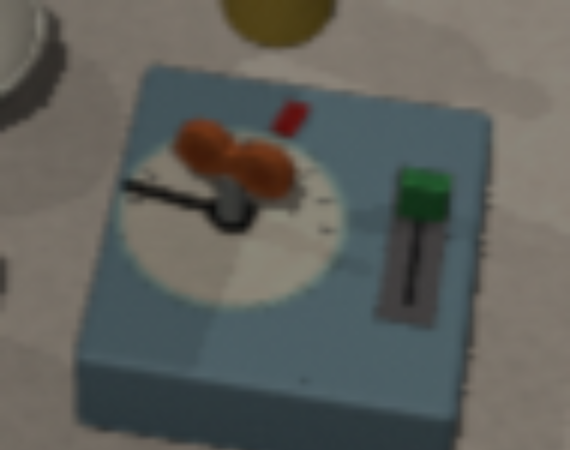

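The scene crop shows the key wings around (330,140), the hand pointing to the lower right, the red marker at (220,250) and the green tab at (180,140). The side crop agrees: red at (291,119), hand tip at (125,185), tab at (424,195). I'll take the top corners, then get a view from above.

```bash
python3 - <<'E'
from h import *
A=cam("scene");B=cam("side")
a=np.array([[58,215],[278,65],[520,180],[305,335]])/6+[190,165]
b=np.array([[490,115],[450,415],[80,360],[148,68]])/6+[240,170]
for c,q in((A,a),(B,b)):
    P=np.array([ray(c,p,.07)[:2] for p in q]);print(P.round(3).tolist(),"ctr",P.mean(0).round(3),"yaw",np.arctan2(*((P[2]+P[3]-P[0]-P[1])[::-1])).round(3),np.arctan2(*((P[1]+P[2]-P[0]-P[3]))*[-1,1] if 0 else (-(P[1]+P[2]-P[0]-P[3])[0],(P[1]+P[2]-P[0]-P[3])[1])).round(3),[np.linalg.norm(P[i]-P[i-1]).round(3) for i in range(4)])
s=manip.state();print(R.from_quat(s["tool_rot"],scalar_first=True).as_matrix().round(3).tolist())
f=manip.grab_frame("wrist");print(np.round(f["tool_from_camera"],3).tolist(),f["fx"])
E
```

```text
[[0.466, -0.124], [0.427, 0.058], [0.599, 0.089], [0.629, -0.086]] ctr [ 0.53  -0.016] yaw 0.202 0.189 [np.float64(0.168), np.float64(0.186), np.float64(0.175), np.float64(0.178)]
[[0.447, -0.119], [0.413, 0.062], [0.581, 0.097], [0.618, -0.084]] ctr [ 0.515 -0.011] yaw 0.205 0.192 [np.float64(0.174), np.float64(0.184), np.float64(0.171), np.float64(0.185)]
[[0.904, 0.428, -0.0], [0.428, -0.904, 0.001], [0.0, -0.001, -1.0]]
[[0.0, -0.952, -0.307, 0.078], [1.0, 0.0, -0.001, 0.001], [0.001, -0.307, 0.952, -0.165], [0.0, 0.0, 0.0, 1.0]] 307.8851479063631
```

```bash
python3 -m pendant '[[1,[0.3,-0.2,-0.7],0],[1,[1,-0.8,-0.7],0],[1,[1,-0.8,-0.7],0],[1,[1,-0.8,-0.7],0],[1,[1,-0.8,-0.7],0],[1,[1,-0.8,-0.7],0]]'; python3 -m pendant '[[1,[1,-0.8,0],0],[1,[1,-0.8,0],0],[1,[1,-0.8,0],0],[1,[1,-0.8,0],0],[1,[1,-0.8,0],0]]';python3 -m pendant '[[1,[1,-0.8,0],0],[1,[1,-0.8,0],0],[1,[1,-0.8,0],0],[1,[1,-0.8,0],0],[1,[1,-0.8,0],0]]';python3 -m pendant '[[1,[1,-0.8,0],0],[1,[1,-0.8,0],0],[1,[1,-0.8,0],0],[1,[1,-0.8,0],0],[1,[1,-0.8,0],0]]'
```

```text
time: 0.95
tool_pos: [0.3349, -0.4268, 0.2928]
tool_rot: [0.001, 0.976, 0.22, -0.0]
contact_force: [-0.3, 0.1, 0.1]
gripper_width: 1.001
grasp_force: 0.0
time: 1.45
tool_pos: [0.402, -0.2889, 0.2915]
tool_rot: [-0.0, 0.976, 0.22, -0.001]
contact_force: [-0.5, -0.9, -0.1]
gripper_width: 1.002
grasp_force: 0.0
time: 1.95
tool_pos: [0.4696, -0.1516, 0.2917]
tool_rot: [0.0, 0.976, 0.219, -0.001]
contact_force: [0.8, -0.4, -0.2]
gripper_width: 1.001
grasp_force: 0.0
time: 2.45
tool_pos: [0.5372, -0.0141, 0.2917]
tool_rot: [0.0, 0.976, 0.219, -0.001]
contact_force: [-0.5, -1.0, 0.3]
gripper_width: 1.002
grasp_force: 0.0
```

```bash
python3 - <<'E'
from h import *
c=cam("wrist");im=c[0]["img"]
v=im[:,:,::-1].copy();cv2.imwrite("pics/w1.png",v)
for k,z in(("orange",.125),("red",.072),("green",.098)):
    for a,p,_ in blobs(im,k,(0,0,512,384),30)[:3]:print(k,a,p.round(1),ray(c,p,z).round(4))
E
```

```text
orange 507 [256.8 155.6] [ 0.5505 -0.0083  0.125 ]
orange 480 [485.4 299.7] [ 0.5069 -0.351   0.125 ]
red 147 [302.3 176.8] [ 0.5413 -0.0775  0.072 ]
green 222 [253.9 222. ] [ 0.4676 -0.0433  0.098 ]
```

View pics/w1.png

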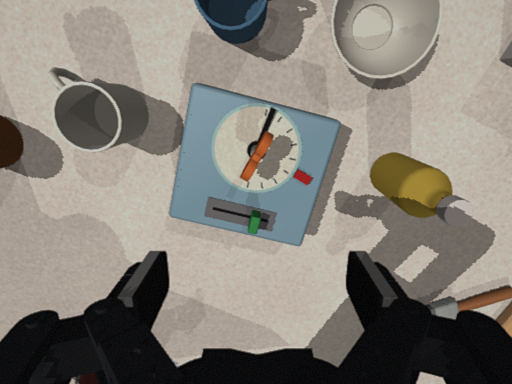

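The wrist view shows the dial centred near (256,147), the hand tip at (272,110), the key blade from (267,137) to (245,178), the red marker at (303,177) and the green tab at (254,222). Next: yaw and angles.

```bash
cat > m.py <<'E'
from h import *
def axis(c,m,z):
    P=np.array([ray(c,p,z)[:2] for p in np.argwhere(m)[:,::-1]]);u,s,v=np.linalg.svd(P-P.mean(0),full_matrices=False)
    return P.mean(0),np.arctan2(v[0][1],v[0][0]),np.ptp((P-P.mean(0))@v.T,axis=0)
def measure(A=None):
    c=cam("wrist");im=c[0]["img"];hsv=cv2.cvtColor(im,cv2.COLOR_RGB2HSV)
    b=blobs(im,"blue",(0,0,512,384),500)[0][2].astype(np.uint8)
    ct=max(cv2.findContours(b,0,2)[0],key=len)[:,0]
    W=np.array([ray(c,p,.07)[:2] for p in ct]);r=cv2.minAreaRect((W*1000).astype(np.float32));bx=cv2.boxPoints(r)/1000
    e=[bx[i]-bx[i-1] for i in range(4)];yaw=[np.arctan2(q[1],q[0]) for q in e];yaw=min(yaw,key=abs)
    ctr=np.array(r[0])/1000;ax=ctr+.03*np.array([np.cos(yaw),np.sin(yaw)])
    print("timer ctr",ctr.round(4),"size",np.round(r[1],1),"yaw",round(yaw,3),"axis",ax.round(4))
    if A is None:A=ax
    A=np.array(A)
    o=[x for x in blobs(im,"orange",(0,0,512,384),100) if np.linalg.norm(ray(c,x[1],.125)[:2]-A)<.05][0]
    p,w,s=axis(c,o[2],.125);print("key",p.round(4),"wing",round(w,3),s.round(3))
    rd=[x for x in blobs(im,"red",(0,0,512,384),30) if np.linalg.norm(ray(c,x[1],.072)[:2]-A)<.1][0]
    q=ray(c,rd[1],.073)[:2]-A;mk=(yaw-np.arctan2(q[1],q[0]))%(2*np.pi);print("marker r",np.linalg.norm(q).round(4),"ang",mk.round(3))
    # hand: darkest angle sampled on the dial plane, radius 38..52 mm
    V=cv2.GaussianBlur(hsv[:,:,2],(3,3),0);res=[]
    th=np.linspace(0,2*np.pi,360,endpoint=False)
    for t in th:
        d=np.array([np.cos(yaw-t),np.sin(yaw-t)]);res.append(np.mean([V[tuple(np.round(proj(c,[*(A+d*rr),.075])[::-1]).astype(int))] for rr in np.linspace(.03,.05,8)]))
    i=int(np.argmin(res));k=[(i+j)%360 for j in range(-8,9)];wt=np.clip(np.median(res)-np.array(res)[k],0,None)
    h=(th[i]+np.sum(wt*np.radians(np.arange(-8,9)))/wt.sum());print("hand",round(h,3),"dark",res[i],"med",np.median(res),"key=2*hand",round(2*h,3),"wing->key mod pi",round((yaw-w)%np.pi,3),"2*marker",round(2*mk,3))
    g=blobs(im,"green",(0,0,512,384),60)[0];G=ray(c,g[1],.096)[:2]-ctr;cy,sy=np.cos(yaw),np.sin(yaw)
    print("tab local",(G@[cy,sy]).round(4),(G@[-sy,cy]).round(4))
    print("j",np.round(manip.state()["joint_pos"],3),"tcp",np.round(manip.state()["tool_pos"],4))
E
python3 -c "from m import *;measure()"
```

```text
timer ctr [ 0.5198 -0.0138] size [175.4 185.1] yaw 0.193 axis [ 0.5493 -0.0081]
key [ 0.5501 -0.0082] wing 3.067 [0.058 0.011]
marker r 0.0696 ang 1.875
hand 0.151 dark 19.75 med 180.1875 key=2*hand 0.301 wing->key mod pi 0.268 2*marker 3.75
tab local -0.0576 -0.0191
j [-1.660e-01 -1.940e-01  1.710e+00 -1.000e-03  1.627e+00  9.660e-01] tcp [ 0.5368 -0.015   0.2919]
```

Both angle estimates agree: the key is at about 0.28 and the target is about 3.75 rad. To stay gentle, I'll close the fingers only to a loose slot around the blade instead of clamping. Aligning and descending now.

```bash
python3 -m pendant '[[1,[0.122,-0.005,0],0.04],[1,[0.122,-0.005,0.1],0.085],[1,[0.122,-0.005,0.3],0.13],[1,[0.122,-0.005,0.6],0.165],[1,[0.122,-0.005,0.8],0.165],[1,[0.122,-0.005,1],0.165],[1,[0.122,-0.005,1],0.165],[1,[0.122,-0.005,1],0.165]]'; python3 - <<'E'
from h import *
s=manip.state();M=R.from_quat(s["tool_rot"],scalar_first=True).as_matrix();print("yaw",np.arctan2(M[1,0],M[0,0]),"err in tool axes/.12",M.T@(np.array([.5498,-.0082,.096])-s["tool_pos"])/.12,s["joint_pos"])
E
```

```text
time: 3.35
tool_pos: [0.5497, -0.0074, 0.1726]
tool_rot: [0.0, 0.999, -0.039, -0.0]
contact_force: [-0.3, 0.3, 0.7]
gripper_width: 1.001
grasp_force: 0.0
yaw -0.07899954196806026 err in tool axes/.12 [0.00158176 0.00613212 0.6383591 ] [-1.48763080e-01 -1.02236899e-01  1.82524689e+00 -2.66849950e-04
  1.41889235e+00  1.50107317e+00]
```

```bash
python3 -m pendant '[[1,[0,0.005,0.3],0],[1,[0,0.005,0.5],0],[1,[0,0.005,0.64],0],[1,[0,0.005,0.64],0],[1,[0,0.005,0.64],0]]'; python3 -m pendant '[[0.4,[0,0,0],0],[0.4,[0,0,0],0],[0.4,[0,0,0],0],[0.4,[0,0,0],0],[0.4,[0,0,0],0],[0.4,[0,0,0],0]]'; python3 -m pendant '[[0.22,[0,0,0],0],[0.22,[0,0,0],0],[0.22,[0,0,0],0],[0.22,[0,0,0],0],[0.22,[0,0,0],0]]'
```

```text
time: 3.85
tool_pos: [0.5511, -0.0071, 0.0976]
tool_rot: [0.0, 0.999, -0.039, 0.001]
contact_force: [0.3, 0.3, 0.1]
gripper_width: 0.999
grasp_force: 0.0
time: 4.45
tool_pos: [0.5499, -0.0064, 0.0955]
tool_rot: [0.0, 0.999, -0.038, -0.0]
contact_force: [0.3, 0.3, -0.9]
gripper_width: 0.396
grasp_force: 0.0
time: 4.95
tool_pos: [0.5499, -0.0064, 0.0955]
tool_rot: [0.0, 0.999, -0.038, 0.0]
contact_force: [0.2, 0.8, 0.1]
gripper_width: 0.221
grasp_force: 0.0
```

```bash
python3 -m pendant '[[0.22,[0,0.012,0],0],[0.18,[0,0.012,0],0],[0.18,[0,0.012,0],0],[0.18,[0,0.012,0],0]]'; python3 -m pendant '[[0.15,[0,0,0],0],[0.15,[0,0,0],0],[0.15,[0,0,0],0]]'
```

```text
time: 5.35
tool_pos: [0.5498, -0.0079, 0.0955]
tool_rot: [0.0, 0.999, -0.038, -0.0]
contact_force: [0.3, 0.8, -0.2]
gripper_width: 0.183
grasp_force: 0.0
time: 5.65
tool_pos: [0.5498, -0.0078, 0.0955]
tool_rot: [0.0, 0.999, -0.038, -0.0]
contact_force: [0.2, 0.6, -0.5]
gripper_width: 0.144
grasp_force: 0.0
```

```bash
python3 -m pendant '[[0.15,[0,0,0],0.03],[0.15,[0,0,0],0.06],[0.15,[0,0,0],0.09],[0.15,[0,0,0],0.09]]'; python3 -c "
from plant import manip;s=manip.state();print(s['ft_torque'],s['joint_pos'][5])"
```

```text
time: 6.05
tool_pos: [0.5498, -0.0084, 0.0955]
tool_rot: [0.001, 0.984, -0.179, 0.0]
contact_force: [0.7, -2.1, -0.1]
gripper_width: 0.153
grasp_force: 2.1
[-0.36885317 -0.02993073  0.06715143] 1.7801370556594025
```

```bash
python3 -m pendant '[[0.15,[0,0,0],0.03],[0.15,[0,0,0],0.06],[0.15,[0,0,0],0.09],[0.15,[0,0,0],0.12],[0.15,[0,0,0],0.15],[0.15,[0,0,0],0.18],[0.15,[0,0,0],0.21],[0.15,[0,0,0],0.24],[0.15,[0,0,0],0.27],[0.15,[0,0,0],0.3]]'; python3 -c "
from plant import manip;s=manip.state();print(s['ft_torque'],s['joint_pos'][5])"
```

```text
time: 7.05
tool_pos: [0.5487, -0.0099, 0.0955]
tool_rot: [0.003, 0.795, -0.606, 0.0]
contact_force: [-4.4, -8.0, 2.8]
gripper_width: 0.155
grasp_force: 5.4
[-1.1788185   0.77099132  0.01476057] 2.7242503808115943
```

```bash
python3 -m pendant '[[1,[0,0,0],0],[1,[0,0,0],0],[1,[0,0,0],0],[1,[0,0,0],0],[1,[0,0,0],0],[1,[0,0,0],0],[1,[0,0,0],0],[1,[0,0,0],0],[1,[0,0,0],0]]'; python3 - <<'E'
from m import *
measure([.5498,-.0082]) if 0 else None
c=cam("wrist")
for a,p,m in blobs(c[0]["img"],"orange",(0,0,512,384),100)[:2]:
    print(a,[np.round(x,4) for x in axis(c,m,.125)])
E
```

```text
time: 7.95
tool_pos: [0.5498, -0.0078, 0.0955]
tool_rot: [-0.0, 0.796, -0.606, 0.0]
contact_force: [0.8, 0.1, 0.2]
gripper_width: 1.002
grasp_force: 0.0
2161 [array([ 0.5498, -0.0144]), np.float64(1.9887), array([0.0597, 0.0107])]
```

```bash
for i in 1 2 3; do python3 -m pendant '[[1,[0,0,0],-0.045],[1,[0,0,0],-0.09],[1,[0,0,0],-0.135],[1,[0,0,0],-0.18],[1,[0,0,0],-0.225],[1,[0,0,0],-0.27],[1,[0,0,0],-0.31],[1,[0,0,0],-0.35],[1,[0,0,0],-0.35]]' | grep -E "time|pos|force"; done; python3 - <<'E'
from m import *
c=cam("wrist")
for a,p,m in blobs(c[0]["img"],"orange",(0,0,512,384),100)[:2]:
    print(a,[np.round(x,4) for x in axis(c,m,.125)])
s=manip.state();M=R.from_quat(s["tool_rot"],scalar_first=True).as_matrix();print("yaw",np.arctan2(M[1,0],M[0,0]),s["joint_pos"][5])
E
```

```text
time: 8.9
tool_pos: [0.5498, -0.0078, 0.0955]
contact_force: [-0.0, -0.4, 1.3]
grasp_force: 0.0
time: 9.8
tool_pos: [0.5498, -0.0078, 0.0955]
contact_force: [0.9, 0.2, -0.0]
grasp_force: 0.0
time: 10.7
tool_pos: [0.5498, -0.0078, 0.0955]
contact_force: [0.1, 0.4, -0.2]
grasp_force: 0.0
2157 [array([ 0.545 , -0.0032]), np.float64(-1.1484), array([0.0593, 0.0101])]
yaw 1.9912767035317023 -0.5701277116046645
```

```bash
python3 -m pendant '[[0.3,[0,-0.011,0],0],[0.3,[0,-0.011,0],0],[0.3,[0,-0.011,0],0],[0.3,[0,-0.011,0],0],[0.3,[0,-0.011,0],0],[0.3,[0,-0.011,0],0],[0.2,[0,-0.011,0],0],[0.2,[0,-0.011,0],0],[0.15,[0,-0.011,0],0],[0.15,[0,-0.011,0],0]]'; for i in 1 2; do python3 -m pendant '[[0.15,[0,0,0],0.035],[0.15,[0,0,0],0.07],[0.15,[0,0,0],0.105],[0.15,[0,0,0],0.14],[0.15,[0,0,0],0.175],[0.15,[0,0,0],0.21]]'; done; python3 -c "
from plant import manip;s=manip.state();print(s['ft_torque'],s['joint_pos'][5])"
```

```text
time: 11.75
tool_pos: [0.5486, -0.0084, 0.0955]
tool_rot: [0.0, 0.542, 0.841, 0.0]
contact_force: [-0.9, -0.2, 0.5]
gripper_width: 0.149
grasp_force: 0.0
time: 12.35
tool_pos: [0.5476, -0.0091, 0.0955]
tool_rot: [-0.0, 0.786, 0.618, -0.002]
contact_force: [-3.5, -2.0, 2.6]
gripper_width: 0.145
grasp_force: 5.1
time: 12.95
tool_pos: [0.547, -0.0088, 0.0954]
tool_rot: [-0.0, 0.944, 0.33, -0.002]
contact_force: [-5.0, -1.9, 3.8]
gripper_width: 0.149
grasp_force: 5.7
[-0.26066717  1.02908     0.12744465] 0.7465510386046705
```

```bash
python3 -m pendant '[[0.4,[0,0,0],0],[0.4,[0,0,0],0],[0.4,[0,0,0],0],[0.4,[-0.017,-0.005,0],-0.02],[0.4,[-0.017,-0.005,0],-0.02],[0.2,[-0.017,-0.005,0],-0.02],[0.15,[-0.017,-0.005,0],-0.02],[0.15,[-0.017,-0.005,0],-0.02],[0.15,[-0.017,-0.005,0],-0.02]]'; python3 -m pendant '[[0.15,[0,0,0],0.04],[0.15,[0,0,0],0.08],[0.15,[0,0,0],0.12],[0.15,[0,0,0],0.16],[0.15,[0,0,0],0.2],[0.15,[0,0,0],0.24],[0.15,[0,0,0],0.28],[0.15,[0,0,0],0.32],[0.15,[0,0,0],0.36],[0.15,[0,0,0],0.38]]';  python3 -m pendant '[[1,[0,0,0],0],[1,[0,0,0],0],[1,[0,0,0],0],[1,[0,0,0],0],[1,[0,0,0],0],[1,[0,0,0],0],[1,[0,0,0],0],[1,[0,0,0],0],[1,[0,0,0],0]]'; python3 - <<'E'
from m import *
c=cam("wrist")
for a,p,m in blobs(c[0]["img"],"orange",(0,0,512,384),100)[:2]:
    print(a,[np.round(x,4) for x in axis(c,m,.125)])
E
```

```text
time: 13.85
tool_pos: [0.5467, -0.0092, 0.0955]
tool_rot: [0.0, 0.932, 0.362, 0.0]
contact_force: [0.6, -0.6, 0.6]
gripper_width: 0.152
grasp_force: 0.0
time: 14.85
tool_pos: [0.546, -0.0076, 0.0955]
tool_rot: [-0.001, 0.974, -0.226, -0.001]
contact_force: [-1.5, 4.9, 2.4]
gripper_width: 0.15
grasp_force: 5.9
time: 15.75
tool_pos: [0.5466, -0.0092, 0.0955]
tool_rot: [-0.0, 0.974, -0.225, 0.0]
contact_force: [0.4, 0.6, -1.1]
gripper_width: 1.003
grasp_force: 0.0
2070 [array([ 0.5523, -0.0104]), np.float64(2.8431), array([0.0596, 0.0103])]
```

The wing reads as key ≈ 3.63. I'll rise and check the hand against the marker.

```bash
python3 -m pendant '[[1,[0,0,-0.2],0],[1,[0,0,-0.5],0],[1,[0,0,-0.8],0],[1,[0,0,-1],0],[1,[0,0,-1],0]]'; python3 -m pendant '[[1,[-0.1,0,-0.3],0],[1,[-0.1,0,-0.6],0],[1,[-0.1,0,-0.6],0],[1,[-0.1,0,-0.6],0]]' >/dev/null; python3 - <<'E'
from m import *
measure()
f=manip.grab_frame("wrist");cv2.imwrite("pics/w2.png",cv2.resize(f["img"][60:270,100:400,::-1],None,fx=2,fy=2,interpolation=cv2.INTER_CUBIC))
E
```

```text
time: 16.3
tool_pos: [0.5492, -0.0096, 0.2208]
tool_rot: [-0.0, 0.974, -0.225, 0.004]
contact_force: [0.5, 0.8, -0.2]
gripper_width: 1.002
grasp_force: 0.0
timer ctr [ 0.5195 -0.015 ] size [174.8 184.7] yaw 0.191 axis [ 0.5489 -0.0093]
key [ 0.5499 -0.0096] wing 2.85 [0.058 0.011]
marker r 0.0685 ang 1.873
hand 1.848 dark 20.375 med 186.375 key=2*hand 3.696 wing->key mod pi 0.483 2*marker 3.746
tab local -0.0575 -0.0193
j [-0.146 -0.195  1.721  0.     1.618  1.878] tcp [ 0.5353 -0.0039  0.2859]
```

View pics/w2.png

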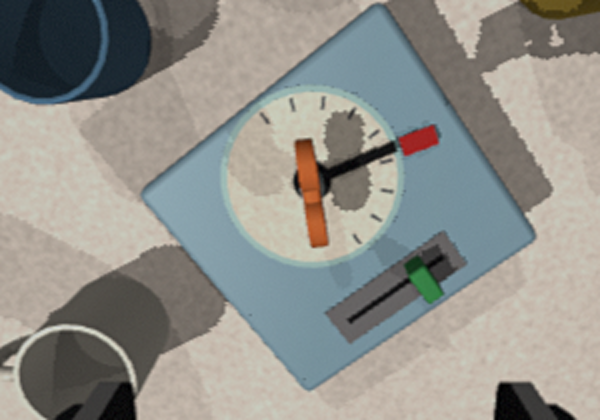

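The hand now points at the marker, within about 0.03–0.06 rad, and the key has been let go. Next I'll put the shut fingers to the right of the tab.

```bash
python3 -m pendant '[[0,[-0.09,0.42,0],-0.04],[0,[-0.178,0.839,0],-0.08],[0,[-0.178,0.839,0],-0.12],[0,[-0.178,0.839,0.2],-0.16],[0,[-0.178,0.839,0.4],-0.205],[0,[-0.178,0.839,0.6],-0.205],[0,[-0.178,0.839,0.6],-0.205],[0,[-0.178,0.839,0.6],-0.205]]'; cat > t.py <<'E'
from h import *
s=manip.state();M=R.from_quat(s["tool_rot"],scalar_first=True).as_matrix();p=np.array(s["tool_pos"])
y=.192;L=R.from_euler('z',y).as_matrix().T@(p-[.5195,-.0148,0]);print("yaw",np.arctan2(M[1,0],M[0,0]).round(3),"local tcp",L.round(4),"F",np.round(s["contact_force"],1),s["gripper_width"])
c=cam("side")
for a,q,_ in blobs(c[0]["img"],"green",(240,170,335,255))[:1]:print("tab(side)",a,(R.from_euler('z',y).as_matrix().T@(ray(c,q,.09)-[.5195,-.0148,0])).round(4))
E
python3 t.py
```

```text
time: 17.6
tool_pos: [0.4717, -0.0848, 0.2141]
tool_rot: [-0.001, 0.995, 0.095, -0.001]
contact_force: [0.3, 0.3, 0.7]
gripper_width: 0.004
grasp_force: 0.0
yaw 0.19 local tcp [-0.0603 -0.0596  0.2141] F [0.3 0.3 0.7] 0.00438393545253046
tab(side) 64 [-0.0625 -0.0153  0.09  ]
```

```bash
python3 -m pendant '[[0,[0,0,0.3],0],[0,[0,0,0.6],0],[0,[0,0,0.85],0],[0,[0,0,1],0],[0,[0,0,1],0]]'; python3 -m pendant '[[0,[0,0,0.1],0],[0,[0,0,0.1],0],[0,[0,-0.08,0.1],0],[0,[0,-0.16,0.1],0],[0,[0,-0.16,0.1],0]]';python3 t.py
```

```text
time: 18.15
tool_pos: [0.4712, -0.0846, 0.0937]
tool_rot: [-0.001, 0.995, 0.095, -0.002]
contact_force: [0.0, -0.1, 0.4]
gripper_width: 0.005
grasp_force: 0.0
time: 18.65
tool_pos: [0.4691, -0.0651, 0.0842]
tool_rot: [0.0, 0.995, 0.096, 0.001]
contact_force: [0.2, 0.0, -0.2]
gripper_width: -0.0
grasp_force: 0.0
yaw 0.192 local tcp [-0.0591 -0.0397  0.0842] F [ 0.2  0.  -0.2] -0.0003148706628238168
tab(side) 66 [-0.0624 -0.0154  0.09  ]
```

Push in small steps, watching the force.

```bash
for i in 1 2 ; do python3 -m pendant '[[0,[0,-0.03,0],0],[0,[0,-0.06,0],0],[0,[0,-0.09,0],0],[0,[0,-0.12,0],0],[0,[0,-0.12,0],0]]' | grep -E "pos|force"; python3 t.py; done
```

```text
tool_pos: [0.466, -0.0517, 0.0834]
contact_force: [0.2, -0.0, 0.6]
grasp_force: 0.0
yaw 0.191 local tcp [-0.0595 -0.026   0.0834] F [ 0.2 -0.   0.6] 0.0028441083654920166
tab(side) 66 [-0.0624 -0.0154  0.09  ]
tool_pos: [0.4633, -0.0375, 0.0835]
contact_force: [-0.5, -0.1, -0.4]
grasp_force: 0.0
yaw 0.191 local tcp [-0.0595 -0.0116  0.0835] F [-0.5 -0.1 -0.4] 0.0005035517140036663
tab(side) 42 [-0.0629 -0.0099  0.09  ]
```

```bash
python3 - <<'E'
from h import *
f=manip.grab_frame("side");a=cv2.resize(f["img"][170:255,240:335,::-1],(475,425),interpolation=2)
f=manip.grab_frame("wrist");b=cv2.resize(f["img"][::,:,::-1],(320,240));b=cv2.copyMakeBorder(b,0,185,0,0,0)
cv2.imwrite("pics/p3.png",np.hstack([a,b]))
E
```

```text
(no output)
```

View pics/p3.png

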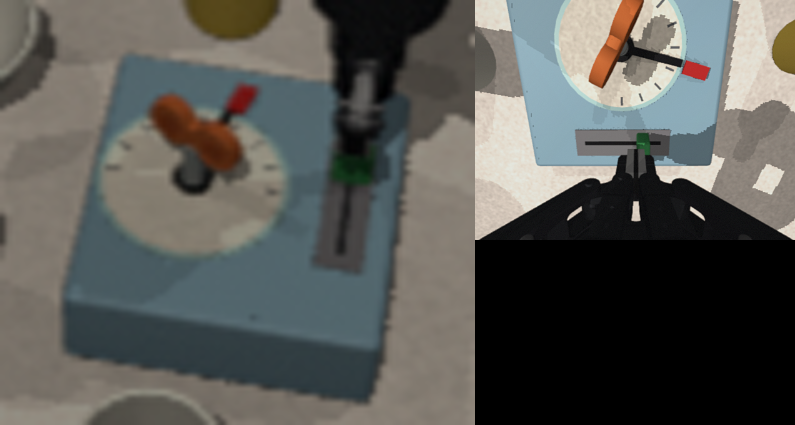

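The side crop shows the fingers close to the tab at (352,165). The wrist view shows the tips at (637,155) and the tab at (643,143), so I can't tell whether they touch. I'll overlay projected points.

```bash
python3 - <<'E'
from h import *
c=cam("wrist");im=c[0]["img"][:,:,::-1].copy()
s=manip.state();print(np.round(s["tool_pos"],4),proj(c,s["tool_pos"]).round(1))
for a,q,m in blobs(im[:,:,::-1],"green",(100,100,400,380),10):print(a,q.round(1),np.argwhere(m).min(0),np.argwhere(m).max(0))
Rz=R.from_euler('z',.192).as_matrix()
for y0,col in((-.0225,(0,0,255)),(-.0145,(255,255,0))):
  for dx,dy in((-12,-6),(12,-6),(12,6),(-12,6)):
    p=proj(c,Rz@[-.06+dx/1e3,y0+dy/1e3,.098]+np.array([.5195,-.0148,0]));print(y0,dx,dy,p.round(1))
    cv2.circle(im,tuple(int(round(v)) for v in p),1,col,-1)
cv2.imwrite("pics/p4.png",cv2.resize(im[180:300,190:340],None,fx=5,fy=5))
E
```

```text
[ 0.4634 -0.038   0.0835] [255.7 234.5]
602 [269.3 228.1] [213 257] [248 280]
-0.0225 -12 -6 [285.2 266.3]
-0.0225 12 -6 [286.4 226.7]
-0.0225 12 6 [263.9 226.7]
-0.0225 -12 6 [263.7 266.3]
-0.0145 -12 -6 [270.8 266.3]
-0.0145 12 -6 [271.4 226.7]
-0.0145 12 6 [248.9 226.7]
-0.0145 -12 6 [249.3 266.3]
```

View pics/p4.png

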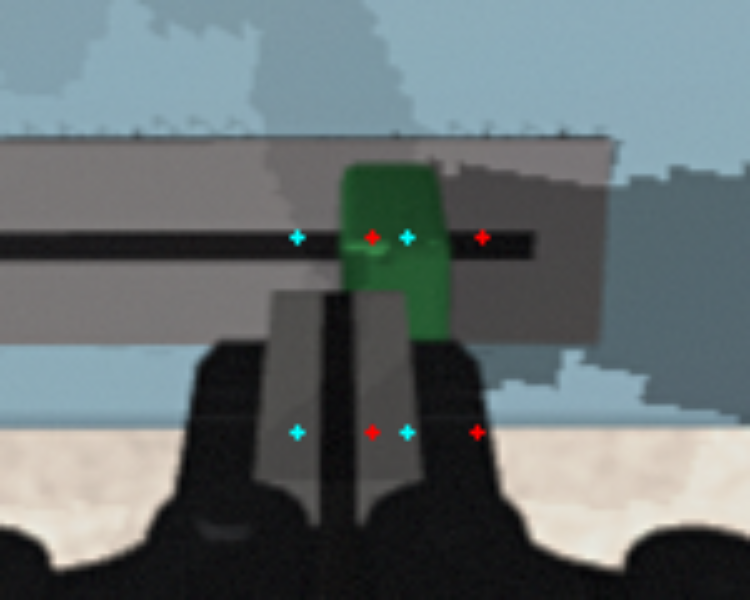

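The fingers overlap the tab's column with zero force, so the tips may be above it. I'll work out the tip height from both views.

```bash
python3 - <<'E'
from h import *
w=cam("wrist");s=cam("side");g=s[0]["img"]
M=R.from_euler('z',.192).as_matrix();o=np.array([.5195,-.0148,0])
for z in(.083,.09,.1,.11,.12):print(z,"wrist tip local",(M.T@(ray(w,(257.6,238.4),z)-o)).round(4)[:2],"side px of that",proj(s,ray(w,(257.6,238.4),z)).round(1))
f=(g[190:212,300:322].astype(int));print(f.mean(2).astype(int)[:, ::1])
c=cam("scene");cv2.imwrite("pics/sc.png",cv2.resize(c[0]["img"][150:240,180:280,::-1],(600,540),interpolation=2))
E
```

```text
0.083 wrist tip local [-0.0622 -0.0132] side px of that [309.8 204.1]
0.09 wrist tip local [-0.0588 -0.0132] side px of that [308.9 202.4]
0.1 wrist tip local [-0.0539 -0.0132] side px of that [307.5 199.9]
0.11 wrist tip local [-0.049  -0.0132] side px of that [306.1 197.4]
0.12 wrist tip local [-0.0441 -0.0132] side px of that [304.7 194.9]
[[ 96  97  96  97  97  97  87  64  64  64  76  89  91  81  50  24  35  49
   53  55  54  54]
 [ 97  97  97  97  97  98  94  58  33  41  81  91  90  79  73  67  51  51
   54  54  53  52]
 [ 97  97  97  97  97  97  77  42  22  30  56  66  70  58  42  35  37  50
   55  55  53  55]
 [ 98  97  96  97  97  97  70  42  36  47  74  78  69  48  29  23  33  49
   55  54  52  55]
 [ 97  98  97  97  98  96  61  23  22  36  51  59  63  50  39  37  33  48
   54  54  56  59]
 [ 97  97  97  97  98  98  69  30  12  24  34  39  41  31  22  23  34  49
   54  56  75  73]
 [ 98  97  97  98  98  98  77  42  17   8  13  17  18  12  12  20  45  53
   52  59  77  74]
 [ 98  97  98  97  98  97  86  55  23   5   5   7   7  16  23  31  48  57
   60  81  84  73]
 [ 97  98  
[... 591 characters left out ...]
0  27  22  20  31  50  54  56
   85  88  69  84]
 [ 88  88  86  86  85  65  42  34  33  31  30  32  31  30  35  49  55  60
   84  85  71 106]
 [ 85  85  86  86  82  67  50  47  41  31  30  37  36  38  52  57  78  85
   90  83  75 113]
 [ 85  85  86  86  81  67  59  59  50  28  37  51  55  60  72  83  90  90
   87  77  74 113]
 [ 86  87  87  87  78  65  61  66  58  33  46  60  63  64  78  87  91  90
   85  73  76 113]
 [ 92  96  96  95  83  71  68  69  58  35  56  68  68  67  65  82  90  90
   85  74 103 123]
 [ 94  97  98  97  81  70  69  68  51  33  59  69  69  70  82  93  92  90
   83  64  78 113]
 [ 97  98  98  91  76  68  69  68  45  30  59  69  69  69  89  97  93  90
   83  67  99 120]]
```

View pics/sc.png

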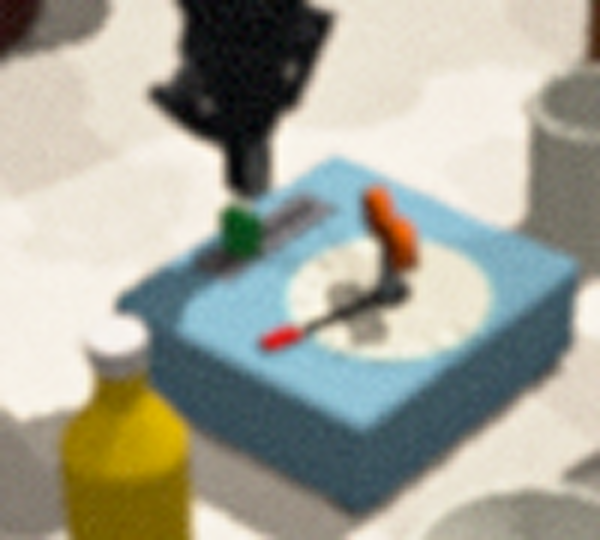

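The scene crop shows the fingertips level with or above the tab's top, so they passed over it. The real tip sits about 15–20 mm higher than the reported TCP when shut. I'll back off, lower in small steps while watching the force, then push again.

```bash
python3 -m pendant '[[0,[0,0.13,0],0],[0,[0,0.26,0],0],[0,[0,0.26,0],0],[0,[0,0.26,0.03],0],[0,[0,0.26,0.06],0],[0,[0,0.26,0.08],0],[0,[0,0.26,0.1],0],[0,[0,0.26,0.1],0]]'; python3 t.py; python3 - <<'E'
from h import *
a=[]
for n,r in(("scene",(200,160,260,220)),("side",(285,165,345,225)),("wrist",(190,180,310,300))):
    f=manip.grab_frame(n);x0,y0,x1,y1=r;a.append(cv2.resize(f["img"][y0:y1,x0:x1,::-1],(260,260),interpolation=2))
cv2.imwrite("pics/p5.png",np.hstack(a))
E
```

```text
time: 20.9
tool_pos: [0.4689, -0.0682, 0.0709]
tool_rot: [-0.0, 0.995, 0.095, -0.0]
contact_force: [-0.2, 1.1, -0.5]
gripper_width: 0.0
grasp_force: 0.0
yaw 0.191 local tcp [-0.0599 -0.0428  0.0709] F [-0.2  1.1 -0.5] 0.00043776258880635823
tab(side) 68 [-0.0626 -0.0158  0.09  ]
```

View pics/p5.png

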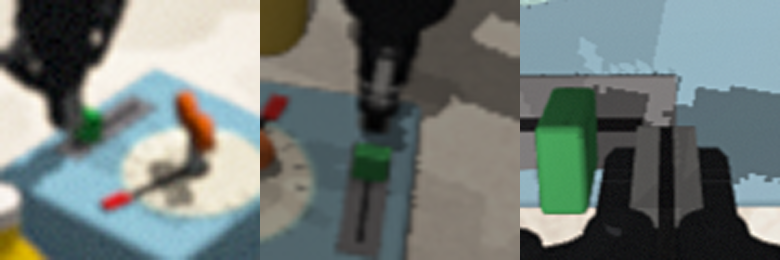

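The tips (third panel, at (667,128)) are now just right of the tab and level with it, touching nothing. I'll go slightly lower, then push left.

```bash
python3 -m pendant '[[0,[0,0,0.02],0],[0,[0,0,0.04],0],[0,[0,0,0.04],0]]'| grep -E "pos|force"; for i in 1 2 3; do python3 -m pendant '[[0,[0,-0.03,0],0],[0,[0,-0.06,0],0],[0,[0,-0.09,0],0],[0,[0,-0.11,0],0],[0,[0,-0.11,0],0]]' | grep -E "force"; python3 t.py; done
```

```text
tool_pos: [0.469, -0.0685, 0.0662]
contact_force: [-0.5, -0.9, -0.1]
grasp_force: 0.0
contact_force: [0.6, -1.4, -0.1]
grasp_force: 0.4
yaw 0.191 local tcp [-0.0595 -0.0297  0.0668] F [ 0.6 -1.4 -0.1] -0.002040091140362128
tab(side) 68 [-0.0622 -0.0082  0.09  ]
contact_force: [0.2, -1.5, -0.1]
grasp_force: 0.4
yaw 0.191 local tcp [-0.0595 -0.0163  0.0667] F [ 0.2 -1.5 -0.1] 0.00023138653869695833
tab(side) 65 [-0.0626  0.0038  0.09  ]
contact_force: [-0.8, -0.8, 0.7]
grasp_force: 0.4
yaw 0.191 local tcp [-0.0595 -0.0031  0.0667] F [-0.8 -0.8  0.7] 0.0002630627288848097
tab(side) 66 [-0.0625  0.0182  0.09  ]
```

```bash
python3 -m pendant '[[0,[0,-0.03,0],0],[0,[0,-0.06,0],0],[0,[0,-0.06,0],0]]' | grep -E "force"; python3 t.py;python3 -m pendant '[[0,[0,-0.015,0],0],[0,[0,-0.03,0],0],[0,[0,-0.03,0],0]]' | grep -E "force"; python3 t.py
```

```text
contact_force: [-0.6, 0.1, 0.9]
grasp_force: 0.4
yaw 0.191 local tcp [-0.0594  0.004   0.0667] F [-0.6  0.1  0.9] -0.004351840900123006
tab(side) 67 [-0.0626  0.0248  0.09  ]
contact_force: [0.3, -7.0, -0.5]
grasp_force: 2.8
yaw 0.191 local tcp [-0.0594  0.006   0.0668] F [ 0.3 -7.  -0.5] -0.0030103885153045613
tab(side) 67 [-0.0628  0.0262  0.09  ]
```

The force rose to 7 N, so the tab is at its end stop. I'll back off, rise and check.

```bash
python3 -m pendant '[[0,[0,0.1,0],0],[0,[0,0.2,0],0],[0,[0,0.2,0],0],[0,[0,0.2,-0.3],0],[0,[0,0.2,-0.6],0],[0,[0,0.2,-1],0],[0,[0,0.2,-1],0],[0,[0,0.2,-1],0]]'; python3 -m pendant '[[0,[0,0,-0.3],0],[0,[0.4,-0.1,-0.6],0],[0,[0.4,-0.1,-0.8],0],[0,[0.4,-0.1,-0.8],0],[0,[0.4,-0.1,-0.8],0],[0,[0.4,-0.1,-0.8],0]]' >/dev/null; python3 -c "from m import *;measure()"; python3 t.py
```

```text
time: 24.55
tool_pos: [0.4653, -0.0429, 0.1884]
tool_rot: [0.0, 0.995, 0.095, 0.002]
contact_force: [0.4, -0.2, -0.5]
gripper_width: 0.001
grasp_force: 0.0
timer ctr [ 0.5194 -0.0143] size [174.  185.1] yaw 0.191 axis [ 0.5489 -0.0086]
key [ 0.5494 -0.0091] wing 2.846 [0.058 0.011]
marker r 0.0691 ang 1.87
hand 1.846 dark 19.875 med 191.75 key=2*hand 3.691 wing->key mod pi 0.487 2*marker 3.741
tab local -0.0577 0.0218
j [-0.189 -0.26   1.785  0.     1.621  1.191] tcp [ 0.5078 -0.0218  0.2799]
yaw 0.19 local tcp [-0.0128 -0.0046  0.2799] F [-0.1  0.6 -0.2] 0.000718654847756295
tab(side) 66 [-0.0626  0.0262  0.09  ]
```

```bash
python3 -c "
from plant import manip;print(manip.job_done())"
```

```text
the job is handed in; nothing more can be done
None
```

I handed the job in; no verdict came back. My last camera check had the hand within about 0.03 rad of the red marker with the key let go, the green tab about 41–42 mm along, where it met its left end stop at 7 N, and the arm clear above the timer; I did not re-measure the bystanders.

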